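# Isolate the test rig at its hooded switch

## Task

The test rig has to be made dead so that it can be padlocked off: at the isolator box, slide the thumb latch sideways so that the clear hood springs open, then throw the switch's bail handle right over from ON to OFF, until it snaps home at the side of the lock-off staple. Leave the hood standing open for the padlock, and do not disturb the things lying round the box.

Things in the scene. Friction and masses are not known exactly. Their poses are not given: they have to be found in the camera images.
- isolator: isolator box, fixed to the bench: grey, 140 x 140 mm, flat deck 42 mm above the bench. Origin: centre of its underside, on the bench. x points away from its latch side (latch at -x, hood hinge at x = +62 mm), y to the left seen from the latch side, z up. The black switch module (66 x 72 mm, top 20 to 27 mm above the deck) is centred at x = +12, y = 0.
- latch (a joint): slide of the thumb latch along the isolator's +y (m): 0 = holding the hood, 0.016 = end of travel; the hood is released from about 0.011. It springs back (1.2 N at 0, 3.1 N at the end) when let go.
- latch_thumb (a point): centre of the top of the latch's black ribbed thumb block, 22 mm above the deck: 14 mm along the isolator's x, 20 mm along y, 18 mm tall on a 4 mm steel plate. At latch 0 it lies at isolator x = -58, y = -2 mm, 21 mm in front of the hood's front wall. The deck to its right is free for a pushing finger, but for a 6 mm high stop at y = -33 mm.
- hood (a joint): hinge of the hood (rad): 0 = closed, 2.0 = fully open, leaning backwards over the box's rear edge; a spring lifts it as soon as the latch lets go of it, and it then stays open by itself.
- hood_front (a point): middle of the top front edge of the clear hood. Closed, it is 99 mm long (isolator x = -37 to +62), 124 mm wide, 78 mm high above the deck, hinged along its rear lower edge; about 120 g. Fully open, its highest edge is about 135 mm above the bench, at isolator x = +103 mm.
- handle (a joint): hinge of the switch's bail handle (rad): 0 = ON (leaning 40 degrees to the isolator's -y, to the right), 0.7 = upright, 1.4 = OFF (leaning 40 degrees to +y, the bar lying 5 mm short of the staple). An over-centre spring holds it at either end: a level push of about 9 N on the bar starts it, less is needed towards upright, and once past upright it snaps over by itself.
- handle_bar (a point): middle of the handle's black round crossbar, 14 mm thick, 84 mm long along the isolator's x, with a flat arm at each end. It swings 50 mm from an axis along x at isolator x = +12, y = 0, 58 mm above the bench: at ON it is at y = -32 mm, 96 mm above the bench; upright 108 mm; at OFF y = +32 mm, 96 mm above the bench.
- torch: black pocket torch, 99 mm long, lying on the bench in front of the box (bystander).
- capacitor: cylindrical capacitor, 36 mm in diameter, 56 mm tall, standing on the bench in front of the box (bystander).
- spare_board: circuit board with components, 123 x 136 x 50 mm, lying on the bench at the left (bystander). Behind it stands the fixed test fixture, an obstacle 480 mm tall with its front 0.45 m ahead of the robot's base, 0.15 to 0.55 m to the left: reach round in front of it.
- multimeter: hand-held meter, 152 x 69 x 44 mm, lying on its back near the right front corner of the bench (bystander).
- staple (a point): middle of the lock-off staple's top, a fixed upright steel hoop at isolator x = +12, y = +45 mm, which marks the OFF side: 5 mm thick, 27 mm wide along x, top 64 mm above the deck.

How it is judged:
By the outcome, as a careful person would: the job done as asked, in the order asked, and still so for the second after the job is handed in, with the robot touching nothing.
It also fails if it takes over 43 s, if anything falls off the work surface, if the arm or the gripper's body presses on something with over 40 N, if the wrist force passes 120 N, or if a joint passes its speed limit or range.

## Robot

A 6-joint arm with a two-finger parallel gripper is mounted at the origin on a cart in front of the work surface, level with it; the furniture and walls round the work are solid. World frame = base frame: x ahead of the robot, y to its left, z up, the work surface at z = 0. Lengths are in m, angles in rad, forces in N, time in s.
With the tool pointing down it reaches from about 0.35 to 0.775 m from the base axis. Payload 7.3 kg.
Tool frame: the origin (TCP) lies midway between the tips of the shut fingers; the grasp point (between the pads) lies 19 mm behind it; z points along the fingers, y is the line along which they close (so a half turn about z gives the same grasp; the last joint's range is limited). The gripper opens to 92 mm and grips with 3 to 60 N. Pads are 19 mm wide; open, the fingers measure 130 mm over their backs; the gripper's body (75 mm by 190 mm) begins 47 mm behind the grasp point.
Start: joints at [0.982, 0.342, 1.524, -0, 1.275, -0.146], TCP at [0.225, 0.474, 0.204] pointing down, gripper open.
Joint ranges: [-2.53, 2.53], [-0.77, 2.02], [0.04, 2.7], [-1, 4.14], [0.28, 2.66], [-3.11, 3.11]. Speed limits (rad/s): [2.57, 2.57, 3.14, 3.14, 3.14, 3.14].

## Interface

Orientations are given as [roll, pitch, yaw] about the fixed x, y, z axes, in that order (R = Rz(yaw) Ry(pitch) Rx(roll)).
In Python, from cell import monitor, vision, workorder gives the robot as it stands.
- The arm moves only by the tool move_arm, never from a script. Its argument "rows" is a list of rows, each a list of 5 numbers: the shift along the world's x, y, z in mm, then the turn about the world's z in rad, then the closure, from -1 (fully open) to 1 (shut). A call has 1 to 12 rows; each row shifts and turns the commanded pose from where the row before left it; what a row does not reach is not made up. A row lasts 1/10 s, in which the tool goes at most 50 mm and 8.59 degrees, less where a joint would pass 70% of its speed; a pose out of reach is approached as far as the arm can. A call is refused whole if a number of a shift passes 50 or a number of a turn 0.15, either way. A call with a gripper value outside its range is refused whole. The fingers move at their own pace and stop on an object; "newtons" is the grip in N (left out, the last holds). Time passes only in rows, so rows that do not move let the fingers close. It gives the time, the measured TCP pose, the force, the opening and the grip force at its end, in the units of the state.
- monitor.observe(): the state, without advancing time (a new reading comes with each control period).
- vision.read_camera(name): name is "side" or "top"; returns the picture (420x560x3 uint8, red, green, blue); there is no depth.
- vision.get_calibration(name): a dict with "K" (3x3 intrinsics, pixels), "T" (4x4, takes a point from camera to world coordinates). Camera axes: x right, y up, looking along -z (the intrinsics and any distortion apply to the point x, -y, -z); pixel columns grow to the right and rows downward; lengths in m; the calibration is good to about 2 mm. A picture is of the moment at which its call begins. get_calibration takes no time and is no camera call.
- workorder.hand_in(): hands the job in; it is judged then, once.
The state is a dict: "time": time; "qpos": joint angles; "qvel": joint speeds; "joint_efforts": joint torques, N m; "tool_pos": TCP position; "tool_rot": TCP orientation; "contact_force": force on the tool from outside, world axes, zero at the start; "torque": the same for the moment, N m; "opening": finger opening in m; "grip_force": force on a finger pad.
Only numpy, scipy, OpenCV 4.12 (cv2) and the standard library are available. Lean on these libraries where they do the work, as an engineer would, in place of code of your own. Each camera call takes 0.05 s, during which the arm holds its last target. There are 200 camera calls.

## Working session

There is one attempt and no reset: what is moved stays moved. The work goes in short steps, Python scripts to look and compute and a tool call to move; the robot and the scene stay as the last step left them, time stands still between calls to the robot, and variables do not carry over. Pictures are saved under pics/ and viewed, at most 10 in all, crops included, and the job is handed in when it is done.

Besides the shell and the picture viewer there is one more tool, called as name([rows], argument=value, ...), one row to a line, values as JSON. move_arm: Moves the arm, as the interface text tells. Its arguments: {"type":"object","properties":{"rows":{"type":"array","items":{"type":"array","items":{"type":"number"}}},"newtons":{"type":"number"}},"required":["rows"]}

```bash
mkdir -p pics
python3 - <<'E'
from cell import monitor, vision
import cv2
for n in("top","side"):
    cv2.imwrite(f"pics/{n}0.png",cv2.resize(vision.read_camera(n)[:,:,::-1],(800,600),interpolation=cv2.INTER_CUBIC))
    c=vision.get_calibration(n);print(n,c)
s=monitor.observe();print(s)
E
```

```text
top {'K': array([[475.14231593,   0.        , 279.08818742],
       [  0.        , 475.14231593, 208.19220001],
       [  0.        ,   0.        ,   1.        ]]), 'T': array([[ 0.01529548,  0.98745354, -0.1571673 ,  0.36781779],
       [-0.99987497,  0.01447448, -0.00636709, -0.02602563],
       [-0.00401229,  0.15724503,  0.98755147,  1.2950072 ],
       [ 0.        ,  0.        ,  0.        ,  1.        ]])}
side {'K': array([[444.87288414,   0.        , 274.10496387],
       [  0.        , 444.87288414, 204.73114662],
       [  0.        ,   0.        ,   1.        ]]), 'T': array([[ 0.86690587,  0.30115764, -0.39721316,  0.0600884 ],
       [-0.49826574,  0.50061957, -0.70789215, -0.89802257],
       [-0.01433445,  0.81159357,  0.58404657,  0.798819  ],
       [ 0.        ,  0.        ,  0.        ,  1.        ]])}
{'time': 0.1, 'qpos': array([ 9.81992518e-01,  3.42692535e-01,  1.52492923e+00, -8.81526679e-06,
        1.27541046e+00, -1.46003605e-01]), 'qvel': array([-1.47716280e-05, -1.37358321e-03, -4.14547666e-03, -3.03305456e-05,
       -7.96313671e-04, -8.95986835e-04]), 'joint_efforts': array([ 2.02178271e-03, -4.32002807e+01, -2.44696605e+01,  7.20530888e-02,
        5.26556536e-02, -6.08807886e-05]), 'tool_pos': array([0.22470575, 0.47403581, 0.20379129]), 'tool_rot': array([-3.14016718e+00, -2.01096028e-04,  2.69879488e+00]), 'contact_force': array([ 0.30950525, -0.16051687,  0.35706327]), 'torque': array([ 0.03402108,  0.00557945, -0.00674398]), 'grip_force': 0.0, 'opening': 0.09175953352496846}
```

View pics/top0.png

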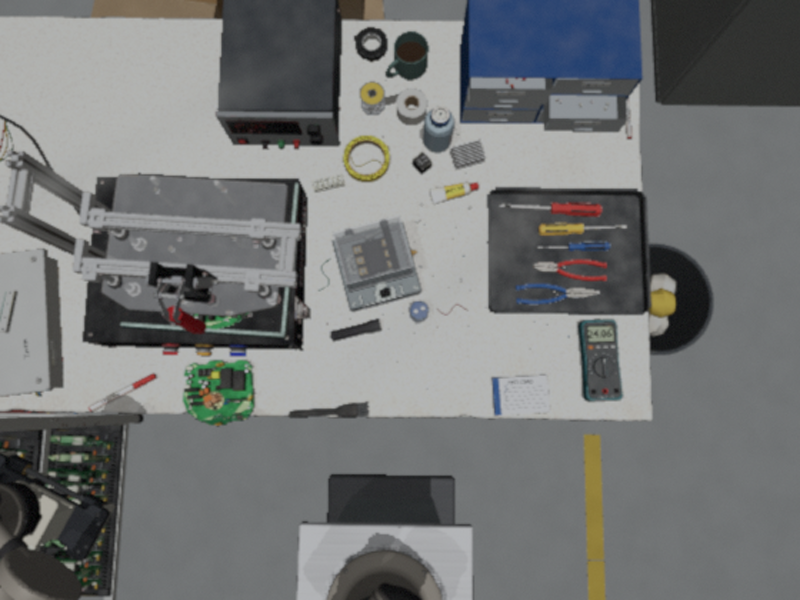

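View pics/side0.png

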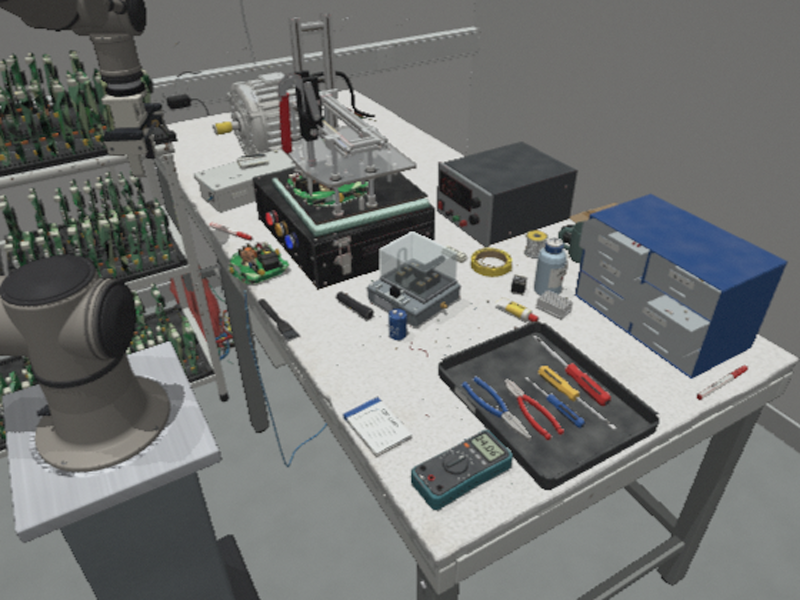

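The box is at about (377,262) in the top view, turned slightly, and at about (415,285) in the side view. The torch and capacitor stand in front of it. I'll enlarge both views.

Run:
```python
from cell import vision
import cv2, numpy as np
a=vision.read_camera("top")[145:220,225:305,::-1]; b=vision.read_camera("side")[155:245,250:330,::-1]
a=cv2.resize(a,(640,600),interpolation=cv2.INTER_CUBIC);cv2.imwrite("pics/a.png",a)
b=cv2.resize(b,(533,600),interpolation=cv2.INTER_CUBIC);cv2.imwrite("pics/b.png",b)
```

```text
(no output)
```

View pics/a.png

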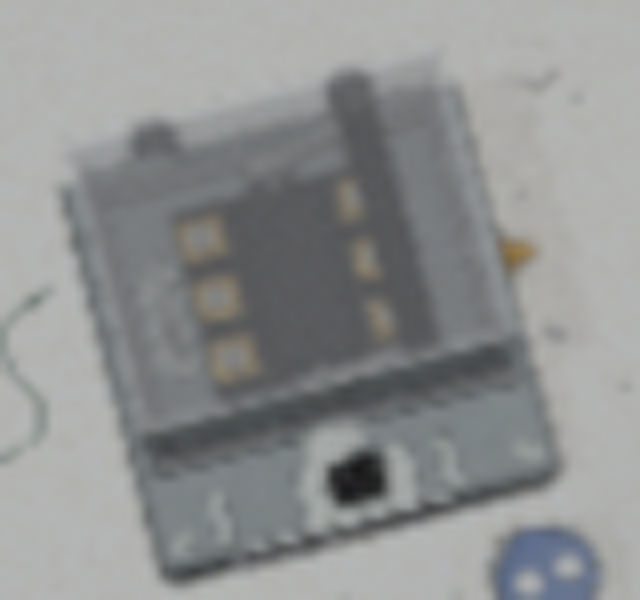

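View pics/b.png

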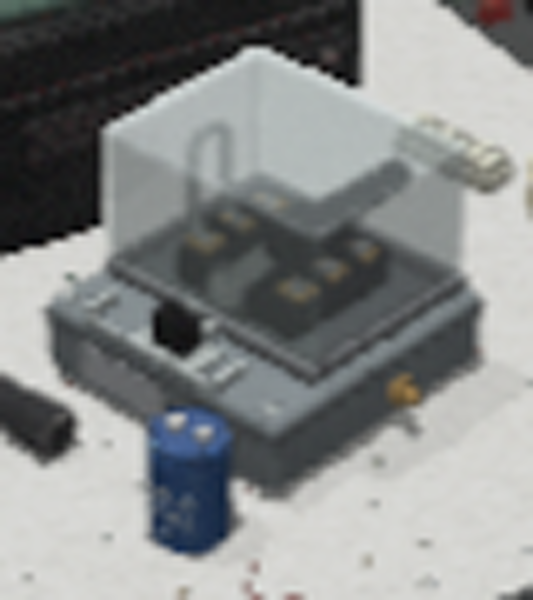

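The thumb block is at (358,470) in crop a and (178,315) in crop b. The deck corners, hood corners, staple and bar are all readable, so I'll fit the pose from them.

```bash
cat > h.py <<'E'
import numpy as np
from cell import vision
def proj(n,P):
    c=vision.get_calibration(n);T=c["T"];q=(np.atleast_2d(P)-T[:3,3])@T[:3,:3]
    q=q*[1,-1,-1];q=q@c["K"].T;return q[:,:2]/q[:,2:]
def w(P,p): # isolator mm -> world m
    P=np.atleast_2d(P)/1000;c,s=np.cos(p[2]),np.sin(p[2])
    return np.c_[p[0]+c*P[:,0]-s*P[:,1],p[1]+s*P[:,0]+c*P[:,1],P[:,2]]
E
python3 - <<'E'
from h import *
from scipy.optimize import least_squares
top=[((358,468),(-58,-2,64)),((170,570),(-70,70,42)),((560,480),(-70,-70,42)),((350,75),(54,-32,100))]
side=[((50,310),(-70,70,42)),((275,432),(-70,-70,42)),((483,300),(70,-70,42)),((270,492),(-70,-70,0)),((103,130),(-37,62,120)),((255,48),(62,62,120)),((465,170),(62,-62,120)),((178,310),(-58,-2,64)),((210,125),(12,45,106))]
ut=np.array([[225+(u+.5)/8-.5,145+(v+.5)/8-.5] for (u,v),_ in top]);us=np.array([[250+(u+.5)/6.66-.5,155+(v+.5)/6.66-.5] for (u,v),_ in side])
f=lambda p:np.r_[(proj("top",w([a[1] for a in top],p))-ut).ravel(),(proj("side",w([a[1] for a in side],p))-us).ravel()]
r=least_squares(f,[.55,0,.24],loss="soft_l1");p=r.x;print(p.round(4));print(f(p).reshape(-1,2).round(1))
np.save("p.npy",p)
for n,P in dict(thumb=(-58,-2,64),bar=(12,-32,96),off=(12,32,96),staple=(12,45,106),hoodfr=(-37,0,120)).items(): print(n,w(P,p).round(4))
# capacitor top center
for z in(.056,):
    g=least_squares(lambda q:(proj("top",[q[0],q[1],z])-[225+547/8,145+570/8]).ravel(),[.45,-.05]);print("cap",g.x.round(3))
    g=least_squares(lambda q:(proj("side",[q[0],q[1],z])-[250+190/6.66,155+425/6.66]).ravel(),[.45,-.05]);print("cap",g.x.round(3))
for z,uv in((.0,(332,335)),(.0,(380,325))):
    g=least_squares(lambda q:(proj("top",[q[0],q[1],.012])-np.array(uv)*.7).ravel(),[.45,-.05]);print("torch",g.x.round(3))
E
```

```text
[0.6295 0.024  0.2736]
[[ 0.5  1. ]
 [-0.8  0.8]
 [ 1.2 -1.2]
 [ 1.5  3.7]
 [-1.1 -2.2]
 [-0.2 -0.7]
 [ 0.5 -1.8]
 [ 0.4  2. ]
 [ 0.  -0.8]
 [ 0.5 -1.1]
 [ 0.6 -4.6]
 [-0.2 -0.3]
 [-0.1 -0.4]]
thumb [[0.5742 0.0064 0.064 ]]
bar [[ 0.6497 -0.0036  0.096 ]]
off [[0.6324 0.058  0.096 ]]
staple [[0.6289 0.0705 0.106 ]]
hoodfr [[0.5939 0.014  0.12  ]]
cap [ 0.544 -0.056]
cap [ 0.543 -0.061]
torch [0.498 0.108]
torch [0.518 0.017]
```

Run:
```python
from h import *
from scipy.optimize import least_squares
top=[((358,468),(-58,-2,64)),((170,570),(-70,70,42)),((560,480),(-70,-70,42)),((70,188),(70,70,42))]
side=[((50,305),(-70,70,42)),((275,432),(-70,-70,42)),((483,300),(70,-70,42)),((270,492),(-70,-70,0)),((103,130),(-37,62,120)),((255,48),(62,62,120)),((178,310),(-58,-2,64)),((210,125),(12,45,106))]
ut=np.array([[225+(u+.5)/8-.5,145+(v+.5)/8-.5] for (u,v),_ in top]);us=np.array([[250+(u+.5)/6.66-.5,155+(v+.5)/6.66-.5] for (u,v),_ in side])
f=lambda p:np.r_[(proj("top",w([a[1] for a in top],p))-ut).ravel(),(proj("side",w([a[1] for a in side],p))-us).ravel()]
r=least_squares(f,[.55,0,.24],loss="soft_l1");p=r.x;print(p.round(4));print(f(p).reshape(-1,2).round(1))
np.save("p.npy",p)
for n,P in dict(thumb=(-58,-2,64),pre=(-58,-25,64),bar=(12,-32,96),off=(12,32,96),staple=(12,45,106)).items(): print(n,w(P,p).round(4))
# overlays
import cv2
L=[[(-70,-70,42),(-70,70,42),(70,70,42),(70,-70,42),(-70,-70,42)],[(-37,-62,120),(-37,62,120),(62,62,120),(62,-62,120),(-37,-62,120)],[(-30,-32,96),(54,-32,96)],[(-65,-12,64),(-65,8,64),(-51,8,64),(-51,-12,64),(-65,-12,64)]]
o=[]
for n,(x0,y0) in dict(top=(225,145),side=(250,155)).items():
    s=5;im=cv2.resize(vision.read_camera(n)[y0:y0+90,x0:x0+80,::-1],(400,450),interpolation=cv2.INTER_CUBIC)
    for l in L: cv2.polylines(im,[np.int32((proj(n,w(l,p))-[x0,y0]+.5)*s)],False,(0,0,255),1)
    o.append(im)
cv2.imwrite("pics/ov.png",np.hstack(o))
```

```text
[0.6286 0.0225 0.2687]
[[ 1.   1.4]
 [-0.4  1. ]
 [ 1.7 -0.7]
 [-0.3 -0.8]
 [-1.1 -1.2]
 [-0.4 -0.4]
 [ 0.6 -1.4]
 [ 0.2  2.4]
 [ 0.  -0.6]
 [ 0.6 -0.8]
 [-0.3 -0. ]
 [-0.  -0.1]]
thumb [[0.5733 0.0052 0.064 ]]
pre [[ 0.5794 -0.017   0.064 ]]
bar [[ 0.6487 -0.0052  0.096 ]]
off [[0.6317 0.0565 0.096 ]]
staple [[0.6283 0.0691 0.106 ]]
```

View pics/ov.png

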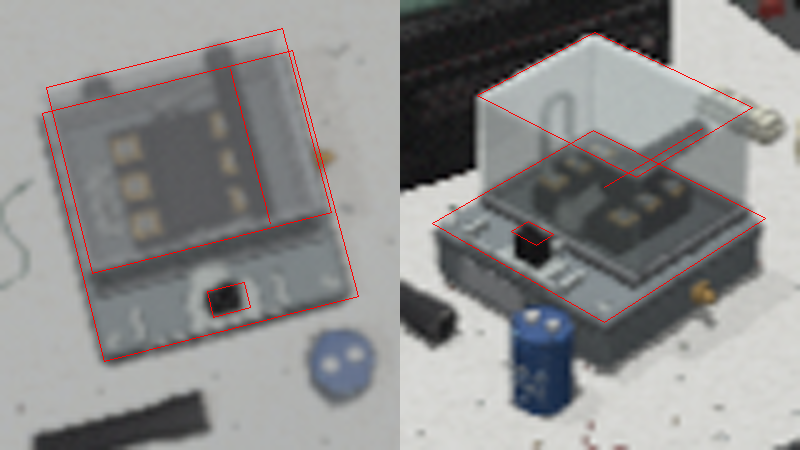

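The overlay fits to about 1 px: the thumb is predicted at (229,300) and seen at (224,299). Next I'll swing in front of the fixture with the gripper shut.

move_arm([
  [14,-40,0,0.1,1],
  [14,-40,0,0.1,1],
  [14,-40,0,0.1,1],
  [14,-40,0,0.1,1],
  [14,-40,0,0.1,1],
  [14,-40,0,0.1,1],
  [14,-40,0,0.108,1],
  [16,-40,0,0,1],
  [16,-40,0,0,1],
  [16,-40,0,0,1],
  [16,-40,0,0,1],
  [16,-40,0,0,1],
])

```text
time: 1.5
tool_pos: [0.4033, -0.0072, 0.2047]
tool_rot: [-3.141, 0.001, -2.877]
contact_force: [0.6, 0.1, -0.2]
opening: 0.0019
grip_force: 0.0
```

move_arm([
  [35,-5,0,0,1],
  [35,-5,0,0,1],
  [35,-5,0,0,1],
  [35,-5,0,0,1],
  [36,-5,-20,0,1],
  [0,0,-35,0,1],
  [0,0,-35,0,1],
  [0,0,-20,0,1],
  [0,0,-20,0,1],
  [0,0,0,0,1],
])

```text
time: 2.5
tool_pos: [0.5769, -0.03, 0.0715]
tool_rot: [3.139, -0.005, -2.877]
contact_force: [-1.5, 0.0, 0.1]
opening: 0.0005
grip_force: 0.0
```

Run:
```python
from h import *
from cell import monitor
import cv2
o=[]
for n,(x0,y0) in dict(top=(215,130),side=(235,145)).items():
    o.append(cv2.resize(vision.read_camera(n)[y0:y0+100,x0:x0+100,::-1],(400,400),interpolation=cv2.INTER_CUBIC))
cv2.imwrite("pics/c.png",np.hstack(o));s=monitor.observe();print(s["tool_pos"],s["contact_force"])
```

```text
[ 0.57899009 -0.030415    0.07470515] [ 0.03324541 -0.08061302 -0.07189995]
```

View pics/c.png

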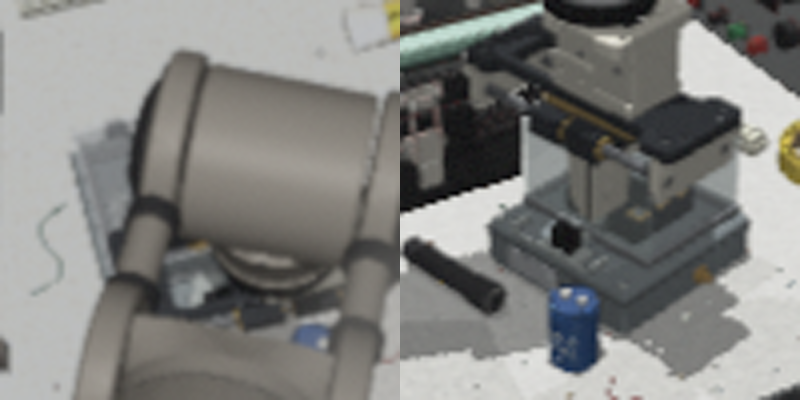

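The finger is right of the thumb block (block at (567,235), finger tip near (590,215)), and nothing is touching. I'll lower it and push along the box's +y.

move_arm([
  [0,0,-8,0,1],
  [0,0,-8,0,1],
  [0,0,0,0,1],
  [-1,4,0,0,1],
  [-1,4,0,0,1],
  [0,0,0,0,1],
  [0,0,0,0,1],
])

```text
time: 3.3
tool_pos: [0.577, -0.0222, 0.0587]
tool_rot: [-3.141, 0.0, -2.876]
contact_force: [0.7, -0.0, 0.3]
opening: 0.0009
grip_force: 0.0
```

move_arm([
  [-0.8,3,0,0,1],
  [-0.8,3,0,0,1],
  [0,0,0,0,1],
  [0,0,0,0,1],
])

```text
time: 3.7
tool_pos: [0.5753, -0.0163, 0.0585]
tool_rot: [3.142, 0.0, -2.877]
contact_force: [0.7, 0.5, -0.5]
opening: 0.0002
grip_force: 0.0
```

move_arm([
  [-0.8,3,0,0,1],
  [-0.8,3,0,0,1],
  [0,0,0,0,1],
  [0,0,0,0,1],
])

```text
time: 4.1
tool_pos: [0.5737, -0.0103, 0.0585]
tool_rot: [3.142, 0.0, -2.877]
contact_force: [0.3, 0.2, 0.2]
opening: 0.0005
grip_force: 0.0
```

move_arm([
  [-0.8,3,0,0,1],
  [-0.8,3,0,0,1],
  [0,0,0,0,1],
  [0,0,0,0,1],
])

```text
time: 4.5
tool_pos: [0.5721, -0.0043, 0.0585]
tool_rot: [3.142, 0.0, -2.877]
contact_force: [0.1, -0.0, -0.1]
opening: 0.0001
grip_force: 0.0
```

Run:
```python
from h import *
from cell import monitor
import cv2
x0,y0=255,170
im=vision.read_camera("side")[y0:y0+60,x0:x0+80,::-1]
im=cv2.resize(im,(800,600),interpolation=cv2.INTER_CUBIC)
t=proj("side",[0.5721,-.0043,.0585])[0];cv2.circle(im,tuple(np.int32((t-[x0,y0]+.5)*10)),4,(0,0,255),-1)
cv2.imwrite("pics/d.png",im)
for i in range(3):print(monitor.observe()["contact_force"])
```

```text
[-0.12662013  0.16610784  0.05007901]
[-0.12662013  0.16610784  0.05007901]
[-0.12662013  0.16610784  0.05007901]
```

View pics/d.png

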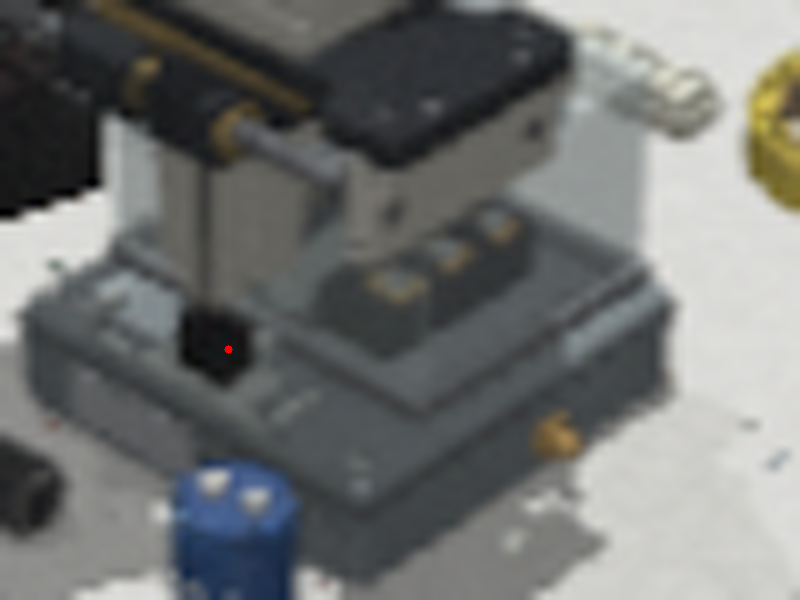

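The black blob spans (180–255, 305–385), and the dot marking the tool tip falls inside it at (228,349). It's unclear whether the finger is visible there, so I'll compare native pixels against the first picture.

Run:
```python
from h import *
import cv2
b=cv2.resize(cv2.imread("pics/b.png"),(80,90),interpolation=cv2.INTER_AREA)  # native x250,y155
d=cv2.resize(cv2.imread("pics/d.png"),(80,60),interpolation=cv2.INTER_AREA)  # native 255,170
np.set_printoptions(linewidth=200)
print(b[195-155:212-155,268-250:290-250].mean(2).astype(int));print(d[195-170:212-170,268-255:290-255].mean(2).astype(int))
p=np.load("p.npy");print(proj("side",w([(-58,-2,64),(-58,-2,46)],p)),proj("side",[.5721,-.0043,.0585]))
```

```text
[[ 90 105 110 101  93  93  94  90  73  56  56  55  56  65  77  80  83  89  93  93  93  85]
 [ 74  84 101 114 109 100  94  92  78  58  55  55  59  75  91  92  90  92  92  91  86  71]
 [107  76  80  89 101 113 105  94  87  72  60  58  63  81  96  96  94  95  90  79  66  57]
 [135 125 108  81  79  89 102 113 105  90  83  72  67  83  95  98  95  92  80  65  57  56]
 [137 140 134 125 110  78  73  83  95 108 111  90  80  83  92  94  94  89  75  58  55  57]
 [134 140 140 140 134 104  57  42  55  86 121 126 104  87  87  91  91  84  69  57  56  56]
 [138 139 140 140 120  72  40  30  30  48  81 101 110 109  96  84  78  72  65  58  55  56]
 [140 141 140 140 109  35  27  30  28  30  42  57  82 108 117 105  86  74  66  61  56  55]
 [140 139 139 140 109  28  23  26  26  26  28  43 109 149 126 105 110 101  85  81  71  62]
 [143 142 148 160 129  27  20  24  23  24  23  38  98 128  99  82  88 102 112 104  90  82]
 [126 160 180 177 138  35  19  23  22  18  19  29  72  96  99 100  74  78  93 108 115 105]
 [ 94 125 159 176 149  78  33  24  21  20  20  41  98 127 124 131 110  80  76  81  94 109]
 [ 76  8
[... 1384 characters left out ...]
 16  22  22  32  25  28  62  86  83  75  67  67  73  82  90  92]
 [ 83  94 106 107  90  50  25  19  22  23  22  35  70  89  82  82  81  75  69  69  73  82]
 [ 72  78  87  97 100  94  80  49  24  25  42  75  97 102  97  88  85  82  77  68  66  67]
 [ 62  66  73  81  85  92  96  83  63  51  76 101 107 106 100  85  83  84  83  80  75  69]
 [ 78  64  62  68  73  81  87  90  93  95 102 105 103  96  88  85  89  97  96  85  82  80]
 [ 89  82  72  61  62  70  77  83  91 102 107 102  91  79  83  99 108  95  88  83  84  84]
 [ 93  92  95  89  64  60  66  73  78  87  94  99  91  81  96 104  94  85  82  84  85  85]]
[[275.98184481 201.11760637]
 [276.05593882 206.21311333]] [[277.31996695 204.46000786]]
```

```bash
cat >> h.py <<'E'
import cv2
def gripper_view(f,pos,yaw,win,s=10,cam="side"):
    x0,y0,W,H=win
    im=cv2.resize(vision.read_camera(cam)[y0:y0+H,x0:x0+W,::-1],(W*s,H*s),interpolation=cv2.INTER_CUBIC)
    def box(a,b,z0,z1,col):
        c=[(i*a,j*b) for i,j in((-1,-1),(1,-1),(1,1),(-1,1))]
        P=np.array([(x,y,z) for z in(z0,z1) for x,y in c])
        Q=np.c_[pos[0]+np.cos(yaw)*P[:,0]-np.sin(yaw)*P[:,1],pos[1]+np.sin(yaw)*P[:,0]+np.cos(yaw)*P[:,1],pos[2]+P[:,2]]
        q=np.int32((proj(cam,Q)-[x0,y0]+.5)*s)
        for k in range(4):
            for u,v in((k,(k+1)%4),(k+4,(k+1)%4+4),(k,k+4)): cv2.line(im,tuple(map(int,q[u])),tuple(map(int,q[v])),col,1)
    box(.0095,.01,0,.019,(0,0,255)); box(.0375,.095,.066,.07,(0,255,0))
    cv2.imwrite(f,im)
E
python3 - <<'E'
from h import *
from cell import monitor
s=monitor.observe();print(s["tool_pos"],s["qpos"],s["tool_rot"])
gripper_view("pics/e.png",s["tool_pos"],.265,(245,160,80,60))
E
```

```text
[ 0.57211918 -0.00436222  0.05846157] [-1.41594115e-01  5.76981933e-01  1.57856559e+00  6.95217679e-05
  9.85995195e-01 -1.97727721e+00] [ 3.14155915e+00  6.87881862e-05 -2.87674427e+00]
```

View pics/e.png

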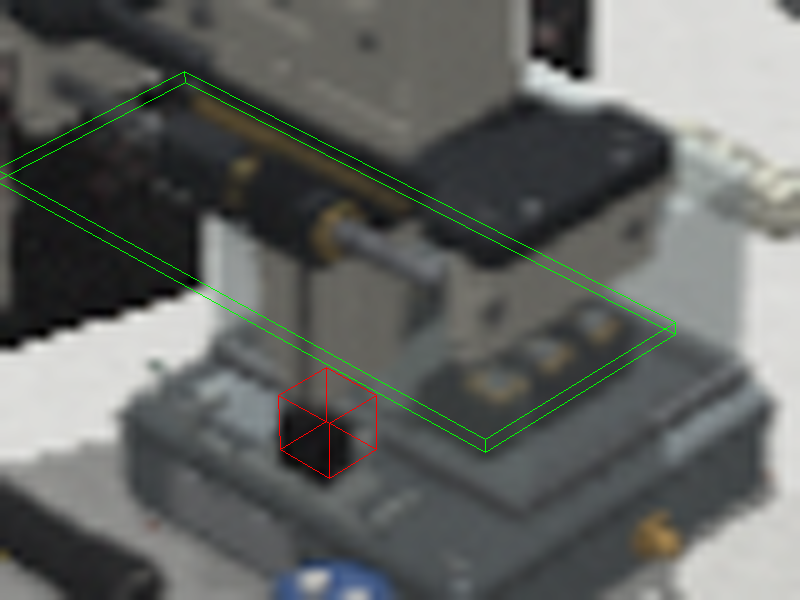

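Sideways, the gripper matches the prediction. But the finger ends at about row 405, behind the top of the thumb, so the fingertips sit roughly 17 mm higher than I assumed and are passing over the block. I'll back off to the right and feel downwards.

move_arm([
  [1.8,-6.5,0,0,1],
  [1.8,-6.5,0,0,1],
  [0,0,-3,0,1],
  [0,0,-3,0,1],
  [0,0,0,0,1],
  [0,0,0,0,1],
])

```text
time: 5.2
tool_pos: [0.5755, -0.0173, 0.0522]
tool_rot: [3.141, -0.0, -2.877]
contact_force: [-0.3, 0.2, -1.0]
opening: 0.0002
grip_force: 0.0
```

move_arm([
  [0,0,-3,0,1],
  [0,0,0,0,1],
  [0,0,-2,0,1],
  [0,0,0,0,1],
  [0,0,0,0,1],
])

```text
time: 5.7
tool_pos: [0.5757, -0.0174, 0.0474]
tool_rot: [3.141, -0.0, -2.877]
contact_force: [-0.4, -1.3, -0.3]
opening: 0.0001
grip_force: 0.0
```

move_arm([
  [-0.5,2,0,0,1],
  [-0.5,2,0,0,1],
  [0,0,0,0,1],
  [0,0,0,0,1],
])

```text
time: 6.1
tool_pos: [0.5747, -0.0133, 0.0475]
tool_rot: [3.142, 0.0, -2.877]
contact_force: [0.2, -0.4, -0.4]
opening: 0.0004
grip_force: 0.0
```

Run:
```python
from h import *
from cell import monitor
s=monitor.observe();print(s["tool_pos"],s["contact_force"],s["torque"])
np.set_printoptions(linewidth=200)
print(vision.read_camera("side")[195:212,262:290].mean(2).astype(int))
print(monitor.observe()["contact_force"])
```

```text
[ 0.57469    -0.01329279  0.04750342] [ 0.17170117 -0.44572041 -0.36661824] [ 0.05190683  0.09227503 -0.02049167]
[[217 217 202 144  78  70  76  87 101 105  96  98  99  98  91  69  73  99  98  98  97  92  98  98  98  93  89  90]
 [205 158 129 104  83  70  67  75 103 121 107  92  98  99  91  69  73 100  98  98  99  97  97  98  97  96  88  74]
 [127 103  94  93  93  89  82  71  81  93 104 110  98  98  91  70  72  97  99  99  99  97  98  97  98  89  68  62]
 [ 94  92  94  98 118 121 113 134 116  77  79  90  98  98  92  69  72  99  99 100 102  98  96  97 103  95  59  59]
 [ 94  87  94 135 135 116 140 148 143 132 110  82  94  98  91  69  71  99  98 102 102  97  98  97  97  84  59  62]
 [ 98 110 110 103 101 110 141 143 138 138 133 107  82  98  93  69  71 101  99 100 100  98  96  97  92  74  57  59]
 [ 92  93  93 103 127 137 141 137 135 136 118  62  55  84  97  80  73  98  97  99  99  98  94  83  74  64  59  58]
 [ 93  93  84  87 104 117 137 136 137 136 111  25  32  72  99  82  71  98  98 100  99  97  89  77  69  60  59  59]
 [ 84  85  84  95  91  88 100 116 136 135 111  21  22  51  83  83 
[... 307 characters left out ...]
2 106 124 110  90  48  18  24  21  27  28  37  76  96  84  91  87  75  68  69  72  84]
 [ 84 104 102  61  60  67  74  78  86  94  99  97  83  45  19  24  40  75 101 105  99  94  89  82  75  68  63  66]
 [ 86  98  98  85  79  68  62  67  73  79  83  92  98  84  66  47  77 101 107 107 100  86  86  84  82  81  76  68]
 [ 85  92  95  93  83  80  81  60  63  70  72  82  89  92  96  97 104 107 104  96  87  84  87  99  99  83  82  80]
 [ 83  91  93  96  91  89  90  84  71  58  64  71  78  83  89 101 109 102  90  80  82  99 112  95  86  83  84  84]
 [ 81  92  94  92  93  92  92  93  97  93  61  58  64  73  79  85  93 100  94  79  99 105  93  85  84  85  85  83]]
[ 0.22045853 -0.57393727  0.33862188]
```

Run:
```python
from h import *
p=np.load("p.npy")
for d in(.0095,.005,0,-.0095):
  for z in(.0475,.055,.06,.065): print(d,z,proj("side",[.5747-d*.965,-.0133-d*.262,z]).round(1))
print(proj("side",w([(-65,-12,64),(-65,8,64),(-51,8,64),(-51,-12,64),(-65,-12,46),(-65,8,46),(-51,-12,46)],p)).round(1))
```

```text
0.0095 0.0475 [[277.4 210.3]]
0.0095 0.055 [[277.4 208.2]]
0.0095 0.06 [[277.4 206.8]]
0.0095 0.065 [[277.3 205.3]]
0.005 0.0475 [[278.5 209.6]]
0.005 0.055 [[278.5 207.5]]
0.005 0.06 [[278.5 206.1]]
0.005 0.065 [[278.5 204.7]]
0 0.0475 [[279.7 208.9]]
0 0.055 [[279.7 206.8]]
0 0.06 [[279.7 205.3]]
0 0.065 [[279.7 203.9]]
-0.0095 0.0475 [[282.1 207.5]]
-0.0095 0.055 [[282.  205.4]]
-0.0095 0.06 [[282.  203.9]]
-0.0095 0.065 [[282.  202.5]]
[[276.8 203.6]
 [271.8 200.8]
 [275.2 198.7]
 [280.2 201.5]
 [276.8 208.7]
 [271.9 205.8]
 [280.2 206.6]]
```

Now the finger does hide part of the thumb top, and its lower edge works out at z≈0.068 for a reading of 0.0475. The tips are therefore about 20 mm above the reported TCP. I'll back off a little and go lower.

move_arm([
  [1,-4,0,0,1],
  [1,-4,0,0,1],
  [0,0,-3,0,1],
  [0,0,-3,0,1],
  [0,0,-3,0,1],
  [0,0,-2,0,1],
  [0,0,0,0,1],
  [0,0,0,0,1],
])

```text
time: 6.95
tool_pos: [0.5767, -0.0213, 0.0364]
tool_rot: [3.141, -0.0, -2.877]
contact_force: [-0.1, 0.6, -0.7]
opening: 0.0003
grip_force: 0.0
```

move_arm([
  [-0.5,2,0,0,1],
  [-0.5,2,0,0,1],
  [0,0,0,0,1],
  [0,0,0,0,1],
])

```text
time: 7.35
tool_pos: [0.5757, -0.0173, 0.0365]
tool_rot: [3.142, 0.0, -2.877]
contact_force: [0.4, -1.0, 0.1]
opening: 0.0006
grip_force: 0.0
```

move_arm([
  [-0.5,2,0,0,1],
  [-0.5,2,0,0,1],
  [0,0,0,0,1],
  [0,0,0,0,1],
])

```text
time: 7.75
tool_pos: [0.5747, -0.0133, 0.0364]
tool_rot: [3.142, 0.0, -2.877]
contact_force: [0.5, -0.5, -0.2]
opening: 0.0003
grip_force: 0.0
```

move_arm([
  [-0.8,3,0,0,1],
  [-0.8,3,0,0,1],
  [0,0,0,0,1],
  [0,0,0,0,1],
])

```text
time: 8.15
tool_pos: [0.5731, -0.0073, 0.0365]
tool_rot: [3.142, 0.0, -2.877]
contact_force: [-0.1, -1.3, 1.1]
opening: 0.0006
grip_force: 0.7
```

Run:
```python
from h import *
np.set_printoptions(linewidth=200)
print(vision.read_camera("side")[195:212,262:290].mean(2).astype(int))
```

```text
[[217 217 202 144  78  71  87 111 112 102  98  99  97  83  60  83  93  97 100 100  97  96  92  85  74  70  77  73]
 [204 158 129 103  83  68  75  87 103 112 101  98  98  81  62  87  97  98 100  99  97  96  98  97  94  89  70  55]
 [129 103  94  93  91 108 116  71  77  90  96  98  98  83  62  87  98  98 100  98  98  98  98  98  96  82  61  54]
 [ 93  95  94 119 149 148 139 126 111  86 100 100  98  83  61  87  98  98  98  99  98  97  98  95  84  65  60  60]
 [ 95  87 127 167 140 120 138 137 133 122 109  98  98  83  60  88  98  98  98  98  97  97  99  92  76  60  59  58]
 [ 95 101 113 116  98 108 136 136 136 123  97  99  98  83  61  87  99  98 100 100  96  97  98  92  73  62  58  59]
 [ 91  92  90 102 125 127 135 135 127 100  81  98  98  83  62  87  98  98  98  98  96  97  98  90  73  63  60  57]
 [ 89  89  82  82 114 135 134 136 125  87  53  84  99  82  62  88  98  99  99  98  97  98  98  91  72  62  56  56]
 [ 82  81  83  94  95  99 115 128 131 126  30  69  98  85  67  88  97  96  94  97  97  96  94  89  86  87  75  63]
 [ 69  72  80  87 104 115 103 106 108  90  15  49  83  85  69  88
[... 155 characters left out ...]
  92  91]
 [ 78  71  58  60  69  79  84  89 100 105  83  49  49  63  62  88  99 103 102  90  76  82  79  75  68  66  73  82]
 [ 85  99  94  61  60  65  72  78  88  96 100  98  84  53  60  91 104 107 106 106  91  83  84  82  76  66  64  65]
 [ 87  96  94  84  75  68  58  65  73  80  83  91  98  92  99 102 104 106  98  85  80  84  82  83  82  81  75  68]
 [ 85  93  93  91  83  80  80  61  63  70  74  83  88  93 102 107 104  88  86  82  81  83  86  99 100  84  85  81]
 [ 84  91  91  93  90  91  90  84  71  59  63  71  75  83  90 101 102  85  83  83  82  99 112  95  86  83  84  82]
 [ 80  88  92  91  92  92  93  92  97  93  60  59  65  72  78  86  92  97  93  79 100 105  94  87  81  83  84  85]]
```

Contact: the thumb's left edge has shifted a pixel. I'll keep pushing.

move_arm([
  [-0.8,3,0,0,1],
  [-0.8,3,0,0,1],
  [0,0,0,0,1],
  [0,0,0,0,1],
])

```text
time: 8.6
tool_pos: [0.5716, -0.0012, 0.0366]
tool_rot: [3.142, 0.0, -2.877]
contact_force: [-0.0, -1.7, 0.6]
opening: 0.0004
grip_force: 1.6
```

move_arm([
  [-0.5,2,0,0,1],
  [-0.5,2,0,0,1],
  [0,0,0,0,1],
  [0,0,0,0,1],
])

```text
time: 9.0
tool_pos: [0.5705, 0.0027, 0.0365]
tool_rot: [3.141, 0.0, -2.877]
contact_force: [-0.5, -3.5, 3.2]
opening: 0.0003
grip_force: 2.2
```

Run:
```python
from h import *
np.set_printoptions(linewidth=200)
print(vision.read_camera("side")[195:212,262:290].mean(2).astype(int))
```

```text
[[217 216 202 150 108  99  87  90  97  97  90  72  79  97  98 100 100  97  98  99  96  92  89  90  73  77 105 113]
 [202 156 128 122 136 120  85  91  98  98  90  74  78  98  99  99 101  96  96  97 103 106  98  99  96  99 111 109]
 [128 121 135 137 138 135 123 111  98  98  93  74  78  99  98  99 100  96  97  98 100 101  99 102  99  97 107 108]
 [136 137 138 143 151 147 135 122  99  98  90  73  78  99  97  98  98  97  96  99  97 102 104 100  88  85 105 110]
 [120 125 135 169 136 119 118  89  98  98  90  71  79  97  98  99  99  99  97  96  98  98 101  99  81  83 105 108]
 [ 93 107 113 115  97 107 112  59  83  98  91  70  73  96  97 101 100  98  97  97  97  95  96  95  78  75  87  96]
 [ 86  90  89 103 124 129 111  44  69  97  91  69  71  98  98  98  99  98  95  96  87  74  76  87  86  83  81  95]
 [ 85  88  80  82 107 124 106  49  51  83  90  68  71  98  97  99 100  95  95  91  82  73  65  70  77  86  90  87]
 [ 78  80  83 117 132 110  96  51  25  53  75  69  72  97  98  99  97  94  87  86  83  81  76  67  64  68  80  89]
 [ 66  71  79  96 116 119  95  68  29  33  61  69  71  98  99 104
[... 155 characters left out ...]
  67  62]
 [ 76  72  58  61  69  78  83  90  99 103  87  70  81 103 105 108 102  85  80  83  84  83  83  82  83  83  82  76]
 [ 84  98  95  62  60  65  73  77  86  95 101 102 102 108 103  96  89  82  84  84  83  84  83  83  84  82  84  83]
 [ 83  96  95  84  77  67  59  65  74  77  83  91 102  98  86  81  83  83  84  84  82  83  85  85  84  84  83  83]
 [ 84  92  93  91  84  79  79  60  64  69  74  81  88  90  89  83  83  84  84  84  82  84  87 100  98  85  85  83]
 [ 83  90  91  93  90  89  90  84  72  57  63  71  75  81  86  96  97  84  84  83  82  99 112  95  85  83  83  84]
 [ 79  88  89  90  92  92  92  91  98  93  59  57  66  72  77  83  91  97  91  78  99 105  94  86  82  84  84  83]]
```

The hood has been released and is pressing lightly up on the gripper (Fz about 3 N). I'll lift slightly, then draw back out.

move_arm([
  [0,0,2,0,1],
  [0,0,2,0,1],
  [0,0,0,0,1],
  [-20,-5,25,0,1],
  [-35,-9,35,0,1],
  [-35,-9,35,0,1],
  [-40,0,35,0,1],
  [-40,0,20,0,1],
  [0,0,0,0,1],
  [0,0,0,0,1],
])

```text
time: 10.05
tool_pos: [0.4033, -0.02, 0.1885]
tool_rot: [-3.141, 0.002, -2.877]
contact_force: [0.7, -0.8, -0.2]
opening: 0.0005
grip_force: 0.0
```

Run:
```python
from h import *
o=[]
for n,(x0,y0) in dict(top=(215,120),side=(235,125)).items():
    o.append(cv2.resize(vision.read_camera(n)[y0:y0+120,x0:x0+100,::-1],(400,480),interpolation=cv2.INTER_CUBIC))
cv2.imwrite("pics/f.png",np.hstack(o))
```

```text
(no output)
```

View pics/f.png

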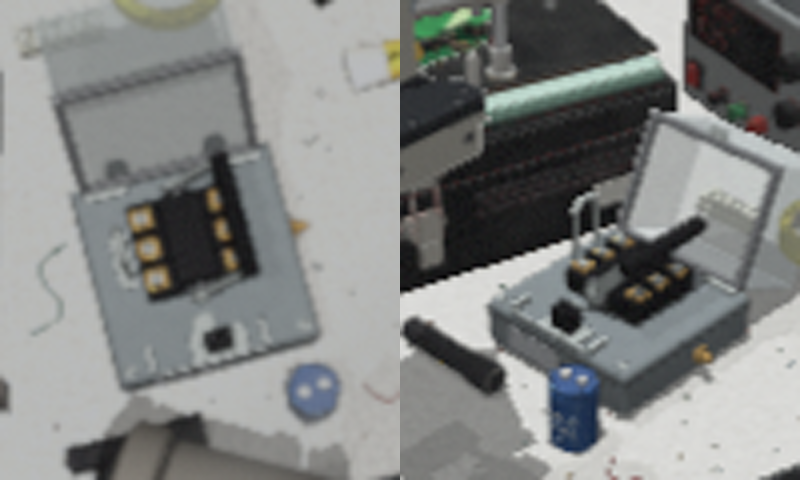

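The hood stands fully open, the latch is back, and the bar is still at ON, lying from (215,155) to (245,270) in the top view. Torch and capacitor haven't moved. Next I'll go to the right of the bar.

move_arm([
  [36,-3,0,0,1],
  [36,-3,0,0,1],
  [36,-3,0,0,1],
  [36,-3,0,0,1],
  [36,-3,0,0,1],
  [36,-3,0,0,1],
  [34,0,0,0,1],
  [0,0,-35,0,1],
  [0,0,-35,0,1],
  [0,0,-30,0,1],
  [0,0,-20,0,1],
  [0,0,0,0,1],
])

```text
time: 11.35
tool_pos: [0.6509, -0.0375, 0.062]
tool_rot: [3.137, -0.009, -2.877]
contact_force: [0.3, -0.3, -0.7]
opening: 0.0002
grip_force: 0.0
```

move_arm([
  [0,0,0,0,1],
  [-1.3,5,0,0,1],
  [-1.3,5,0,0,1],
  [-1.3,5,0,0,1],
  [0,0,0,0,1],
])

```text
time: 11.85
tool_pos: [0.6496, -0.0223, 0.0688]
tool_rot: [-3.141, 0.001, -2.876]
contact_force: [0.5, -0.5, 0.2]
opening: 0.0004
grip_force: 0.0
```

move_arm([
  [0,0,-5,0,1],
  [-1,4,0,0,1],
  [-1,4,0,0,1],
  [-1,4,0,0,1],
  [-1,4,0,0,1],
  [0,0,0,0,1],
])

```text
time: 12.45
tool_pos: [0.6499, -0.0172, 0.0711]
tool_rot: [-3.124, 0.009, -2.878]
contact_force: [-6.8, -30.4, 32.7]
opening: 0.0003
grip_force: 21.5
```

move_arm([
  [-1,4,0,0,1],
  [-1,4,0,0,1],
  [-1,4,0,0,1],
  [0,0,0,0,1],
])

```text
time: 12.85
tool_pos: [0.6474, -0.0069, 0.0762]
tool_rot: [-3.121, 0.012, -2.878]
contact_force: [-18.9, -34.3, 62.9]
opening: 0.0005
grip_force: 32.4
```

Too much upward force: the tip is riding onto the bar. I'll back off.

move_arm([
  [0,0,10,0,1],
  [2.6,-10,5,0,1],
  [2.6,-10,0,0,1],
  [2.6,-10,0,0,1],
  [0,0,0,0,1],
  [0,0,0,0,1],
])

```text
time: 13.45
tool_pos: [0.6496, -0.0251, 0.0765]
tool_rot: [3.14, -0.002, -2.877]
contact_force: [-0.2, 0.4, 0.0]
opening: 0.0005
grip_force: 0.0
```

Run:
```python
from h import *
from cell import monitor
s=monitor.observe();print(s["tool_pos"],s["contact_force"])
p=np.load("p.npy");p[2]=.265;p[1]=.024
im=vision.read_camera("side");x0,y0=260,160;S=10
im=cv2.resize(im[y0:y0+60,x0:x0+75,::-1],(750,600),interpolation=cv2.INTER_CUBIC)
def L(P,c):
    q=np.int32((proj("side",P)-[x0,y0]+.5)*S);cv2.polylines(im,[q],False,c,1)
L(w([(-30,-32,96),(54,-32,96)],p),(0,0,255))
t=s["tool_pos"];R=lambda a,b,z:[t[0]+.965*a-.262*b,t[1]+.262*a+.965*b,t[2]+z]
for z,c in((0,(0,0,255)),(.02,(0,255,0)),(.03,(255,0,0))): L([R(-.0095,-.008,z),R(.0095,-.008,z),R(.0095,.008,z),R(-.0095,.008,z),R(-.0095,-.008,z)],c)
cv2.imwrite("pics/g.png",im)
```

```text
[ 0.649639   -0.02514901  0.07651797] [-0.24753279  0.38798054  0.00287482]
```

View pics/g.png

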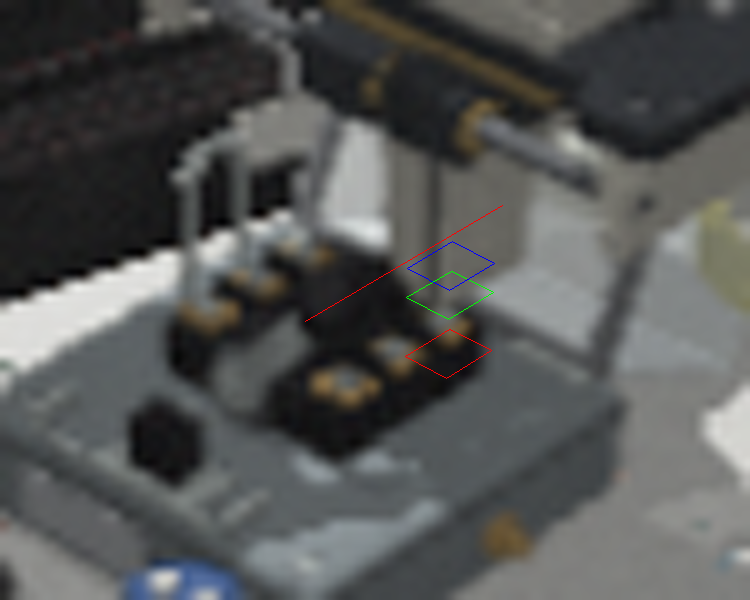

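The finger's lower edge sits between the green (+20 mm) and blue (+30 mm) outlines, level with the bar, and the bar is still at ON. I'll back off a little, go about 20 mm lower, and push again.

move_arm([
  [2,-8,0,0,1],
  [0,0,-12,0,1],
  [0,0,-13,0,1],
  [0,0,0,0,1],
  [-1,4,0,0,1],
  [-1,4,0,0,1],
  [0,0,0,0,1],
])

```text
time: 14.2
tool_pos: [0.6504, -0.0266, 0.0536]
tool_rot: [-3.138, 0.0, -2.876]
contact_force: [-0.3, -7.7, -1.7]
opening: 0.0007
grip_force: 3.3
```

move_arm([
  [-1,4,0,0,1],
  [-1,4,0,0,1],
  [0,0,0,0,1],
])

```text
time: 14.5
tool_pos: [0.6506, -0.0214, 0.0564]
tool_rot: [-3.133, 0.005, -2.877]
contact_force: [0.1, -14.3, 8.8]
opening: 0.0001
grip_force: 7.1
```

Friction on the rising bar is dragging the finger up. I'll follow the bar's arc instead, moving up and over.

move_arm([
  [3.4,-13,0,0,1],
  [0,0,-4,0,1],
  [0,0,0,0,1],
  [-1,4,1,0,1],
  [-1,4,3.5,0,1],
  [-1,4,3.5,0,1],
  [-1,4,3,0,1],
  [0,0,0,0,1],
])

```text
time: 15.3
tool_pos: [0.6472, -0.0137, 0.06]
tool_rot: [-3.141, -0.001, -2.876]
contact_force: [-1.0, -4.1, -0.8]
opening: 0.0004
grip_force: 1.8
```

That works: 4 N, and the bar is following. On past upright.

move_arm([
  [-1,4,2,0,1],
  [-1,4,1.5,0,1],
  [-1,4,1,0,1],
  [-1,4,0.5,0,1],
  [0,0,0,0,1],
])

```text
time: 15.8
tool_pos: [0.6436, 0.0031, 0.0651]
tool_rot: [3.141, 0.001, -2.876]
contact_force: [-0.8, 0.6, -0.7]
opening: 0.0004
grip_force: 0.0
```

move_arm([
  [-1,4,0,0,1],
  [-1,4,0,0,1],
  [0,0,0,0,1],
  [0,0,0,0,1],
])

```text
time: 16.2
tool_pos: [0.6415, 0.01, 0.0649]
tool_rot: [3.141, -0.0, -2.877]
contact_force: [-0.0, -0.6, -0.8]
opening: 0.0001
grip_force: 0.0
```

No more resistance, so it seems to have snapped over. I'll retreat clear and check by pixel values.

move_arm([
  [5,-20,0,0,1],
  [5,-20,0,0,1],
  [3,-12,10,0,1],
  [0,0,40,0,1],
  [0,0,45,0,1],
  [-10,0,40,0,1],
  [-40,0,0,0,1],
  [-40,0,0,0,1],
  [-40,0,0,0,1],
  [-40,0,0,0,1],
  [-40,0,0,0,1],
  [0,0,0,0,1],
])

```text
time: 17.4
tool_pos: [0.4402, -0.0421, 0.2005]
tool_rot: [3.14, -0.002, -2.878]
contact_force: [0.2, -0.2, 0.9]
opening: 0.0003
grip_force: 0.0
```

Run:
```python
from h import *
p=np.load("p.npy");p[2]=.265;p[1]=.024
for n in("top","side"):
    im=vision.read_camera(n).mean(2)
    for nm,y in(("ON",-32),("up",0),("OFF",32)):
        P=w([(x,y,108 if y==0 else 96) for x in range(-40,70,8)],p)
        q=proj(n,P).round().astype(int);print(n,nm,im[q[:,1],q[:,0]].astype(int))
    # profile across y at x=-22 (in front of module)
    for x in(-24,46):
        q=proj(n,w([(x,y,96) for y in range(-56,60,4)],p)).round().astype(int);print(n,"across",x,im[q[:,1],q[:,0]].astype(int))
    # hood edge region and bystanders vs first f.png
f=cv2.imread("pics/f.png");np.save("x.npy",0)
for i,(n,(x0,y0)) in enumerate(dict(top=(215,120),side=(235,125)).items()):
    a=cv2.resize(f[:,i*400:(i+1)*400],(100,120),interpolation=cv2.INTER_AREA).mean(2);b=vision.read_camera(n)[y0:y0+120,x0:x0+100].mean(2)
    print(n);print("\n".join("".join("#" if v>35 else "." for v in r[::2]) for r in abs(a-b)[::3]))
```

```text
top ON [135 134  62 106  98  96 113 102 106 103 123 154 107  86]
top up [122 116  35  34  36  35  36  33  34  43 140 107 112 141]
top OFF [134 118  26  29  24  28  28  24  29  24  21  26  58  87]
top across -24 [135 135 135 135 135 129  62  48  31  35  37  26  38  62  64  53  55  42
  88  81  65  49  26  31 107 133 137 136 135]
top across 46 [129 128 122 150 124 140 154 126 131 132 134 134 133 132 140 130 118 113
  94  90  79  41  26  27  51 155 153 155 131]
side ON [ 36  34  36  37  33  35  55 161 173 171 164 184 163 140]
side up [139 201 143 179 136  68  86 169 134 172 176 173 175 174]
side OFF [ 24  24  27  32  32  32  32  31  33  26  27  33  58 174]
side across -24 [162 110  22  27  35  38  36  34  35  46  63 109  85 104 120 146 201 195
 129  67  24  29  27  40  59  50  27  30  26]
side across 46 [140 142 150 151 148 150 184 198 199 198 190 174 173 174 173 172 172 149
 168 148 105  26  33  35  69 107 123 127 102]
top
..................................................
..................................................
..................................................
............
[... 3219 characters left out ...]
..####.......#.......................
..................#..........#....................
..................................................
.........#........................................
###.........####..................................
.............#####..###...........................
.....##.......########............................
...#####......#####...............................
...####........####...............................
##...#.........####...............................
###..............##...............................
####............####..............................
.................##########.......................
....#####..........#########......................
```

Run:
```python
from h import *
from cell import workorder
a=cv2.resize(cv2.imread("pics/side0.png"),(560,420),interpolation=cv2.INTER_AREA)[:,:,::-1].astype(int);b=vision.read_camera("side").astype(int)
for im in(a,b):
    r=im[210:245,265:295];m=r[:,:,2]-r[:,:,0]>25;y,x=np.nonzero(m);print("cap",m.sum(),x.mean().round(2),y.mean().round(2))
    r=im[200:226,232:264].mean(2)<55;y,x=np.nonzero(r);print("torch",r.sum(),x.mean().round(2),y.mean().round(2))
```

```text
cap 224 13.1 16.36
torch 105 15.5 14.06
cap 209 13.31 16.62
torch 139 16.89 14.25
```

```bash
python3 -c "
from cell import workorder;print(workorder.hand_in())"
```

```text
the job is handed in; nothing more can be done
None
```

The job is handed in (no verdict came back): the hood was released and stands open, and the camera pixels put the bail handle at OFF beside the staple. The capacitor stayed within about 0.3 px and the torch, checked less surely because of shadow, looks in place; an early push on the bar reached about 63 N upward before I backed off and followed its arc.

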